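Find the high spot of a rotor disc on the run-out stand

TASK

The rim of the rotor disc on the run-out stand has two bulges, hidden under its flange. Turn the disc slowly by its red handle, feel where the sprung pointer is pushed out the farthest, and leave the disc standing still with the top of this higher bulge right at the pointer. Then let go of it and only then press the green button of the recorder gently, fully down, and leave it; do not touch the gauge with its pointer, and do not disturb the two small bottles and the test cassette.

Things in the scene. Friction and masses are not known exactly. Their poses are not given: they have to be found in the camera images.
- stand: Run-out stand, fixed: grey base plate 215 x 130 x 12 mm. Origin on the work surface under the disc's axis; z up; +x points from the axis to the gauge. It carries the rotor disc on a vertical spindle.
- gauge: Origin and axes as the stand's. Blue block 36 x 44 mm, 50 mm tall, 118 mm from the disc's axis at +x; its sprung rod with a 10 mm brass ball tip, the pointer, rides on the rim, 36 mm up. It presses with about 2 N on the plain rim, 8.5 N at the top of the low bulge, 15 N at the top of the high one and 14 N 6 degrees beside that top; the ball slips almost without friction.
- wheel: Aluminium rotor disc. Origin on its axis at the work surface; z up; +x points to its handle. Flange 140 mm across, top 54 mm up, overhanging the rim (120 mm across, 26 to 46 mm up); hub cap 32 mm across, up to 70 mm. It turns both ways, four whole turns at least, with a steady bearing friction of 0.13 N m (3 N at the handle) and stays where it is left.
- wheel_hub (a point): Middle of the top of the disc's hub. The rim has two smooth bulges, 5 mm and 2.5 mm high, reaching 23 and 17 degrees to either side of their tops, tops at least 57 degrees apart, at unknown angles to the handle, new each time. Going up the high one adds up to some 0.16 N m (3.5 N at the handle) to the drag, the low one about half of it; going down takes as much away; on a top it adds nothing.
- handle_top (a point): Middle of the top of the red handle of the disc: an upright cylinder, 17 mm across, spinning freely about its own axis, from 57 to 97 mm above the work surface, 45 mm from the disc's axis. Take it from above and carry it round the axis; the grip need not turn.
- recorder: Recorder, a white box 110 x 85 x 37 mm, fixed; origin on the work surface under its middle, z up. Its button is 25 mm from the middle towards its -x; a black window is on the other half of the top.
- record_top (a point): Middle of the top of the recorder's round green push-button, 28 mm across, on the top of the box in a black housing.
- record (a joint): Travel of the green button in m: 0 is up, 0.006 fully down; it is sprung, takes 4 N when fully down, and counts as pressed from 0.004.
- amber_bottle: Small amber reagent bottle with a yellow cap, 29 mm across, 56 mm tall, loose; origin under its middle. To be left alone.
- blue_bottle: Small white bottle with a blue cap, 25 mm across, 64 mm tall, loose; origin under its middle. To be left alone.
- cassette_a: Flat white test cassette, 70 x 20 x 5 mm, loose; origin under its middle. To be left alone.
There are look-alikes about, which are no part of the job. Leave any pink or yellow look-alike of the recorder alone.

How it is judged (in metres and radians):
On the way, in this order (a step that is already met when the one before it is completed fails the run):
1. the disc stands still with the top of its high bulge at the pointer (pointer pressing with more than 14 N) (contact force between gauge and wheel above 14 N and angular speed of wheel below 0.05 rad/s), for 0.5 s.
2. the green button is pressed, the robot having let go of the disc (value of joint record above 0.004 m and contact force between the fingers and wheel below 0.1 N and contact force between gauge and wheel above 14 N), for 0.1 s.
At the end, for the whole second after the job is handed in: The disc stands still, let go, with the top of its high bulge at the pointer within about 6 degrees (the pointer presses on the rim with more than 14 N), the button has been pressed there and is up again (all of step 1 and value of joint record below 0.002 m); the robot touches nothing.
It fails at once if the button pressed while the top of the high bulge is not at the pointer (value of joint record above 0.003 m and contact force between gauge and wheel below 13 N).
It fails at once if the disc turned faster than half a turn a second (angular speed of wheel above 3.14 rad/s).
It fails at once if the gauge or its pointer touched with more than 2 N (contact force between any of the fingers, the arm and gauge above 2 N).
It fails at once if the button pressed with more than 25 N (contact force between anything else and recorder above 25 N).
It fails at once if a bottle or the cassette moved more than 15 mm (distance of any of amber_bottle, blue_bottle, cassette_a from where it was at the start of the episode above 0.015 m).
It also fails if it takes over 72 s, if anything falls off the work surface, if the arm or the gripper's body presses on something with over 40 N, if the wrist force passes 120 N, or if a joint passes its speed limit or range.

ROBOT

A 6-joint arm with a two-finger parallel gripper is mounted at the origin on a cart in front of the work surface, level with it; the furniture and walls round the work are solid. World frame = base frame: x ahead of the robot, y to its left, z up, the work surface at z = 0. Lengths are in m, angles in degrees, forces in N, time in s.
With the tool pointing down it reaches from about 0.3 to 0.75 m from the base axis. Payload 8.5 kg.
Tool frame: the origin (TCP) lies at the very end of the fingers, on their centre line; the grasp point (between the pads) lies 19 mm behind it (env.hold_point_z is the distance from the TCP to the grasp point, in m); z points along the fingers, y is the line along which they close (so a half turn about z gives the same grasp; the last joint's range is limited). The gripper opens to 85 mm and grips with 20 to 120 N. Pads are 22 mm wide; open, the fingers measure 114 mm over their backs; the gripper's body (76 mm by 85 mm) begins 54 mm behind the grasp point. The pads swing forward as they close: fully open they stand 13 mm farther back than shut.
Start: joints at [56.878, 21.807, 74.336, -0, 83.858, -12.336], TCP at [0.195, 0.514, 0.231] pointing down, gripper open.
Joint ranges: [-178.18, 178.18], [-50.72, 133.34], [12.68, 142.11], [-81.47, 261.47], [9.98, 163.14], [-165.26, 165.26]. Speed limits (degrees/s): [136.94, 136.94, 180, 180, 180, 180].

INTERFACE

Orientations are given as a 3x3 rotation matrix whose columns are the frame's x, y, z axes.
In Python, from rig import env, optics gives the robot as it stands.
- The arm moves only by the shell command python3 -m jog 'ROWS' [OPENING] [FORCE]. ROWS is JSON, a list of rows, each an object with "linear": the shift along the tool's x, y, z in units of 40 mm (1.0 is 40 mm), a list of three; "roll": the turn about the tool's z in units of 5 degrees (1.0 is 5 degrees). A call has 1 to 12 rows; each row shifts and turns the commanded pose from where the row before left it, along the tool's axes as they then stand; what a row does not reach is not made up. A row lasts 1/12 s, in which the tool goes at most 41.7 mm and 7.16 degrees, less where a joint would pass 70% of its speed; a pose out of reach is approached as far as the arm can. A call is refused whole if a number of a shift passes 1 or a number of a turn 1, either way. A call with a gripper value outside its range is refused whole. OPENING is the opening, from -1 (shut) to 1 (fully open), set as the call begins (- or left out, the last holds). The fingers move at their own pace and stop on an object; FORCE is the grip in N (left out, the last holds). Time passes only in rows, so rows that do not move let the fingers close. It gives the time, the measured TCP pose, the force, the opening and the grip force at its end, in the units of the state.
- env.observe(): the state, without advancing time (a new reading comes with each control period).
- optics.get_image(name): name is "scene" or "top" or "wrist"; returns the picture (420x560x3 uint8, red, green, blue); there is no depth.
- optics.calibration(name): a dict with "fov_y" (degrees; the focal length in pixels is half the picture's height over the tangent of half this angle, whatever the lens; pixels are square), "cx", "cy" (the principal point, pixels), "T" (4x4, takes a point from camera to world coordinates). Camera axes: x right, y down, z forward; pixel columns grow to the right and rows downward; lengths in m; the calibration is good to about 2 mm. The wrist camera is an equidistant fisheye: a pixel r from the principal point sees the ray r / f radians off the axis. A picture is of the moment at which its call begins: read the wrist's pose just before it. calibration takes no time and is no camera call; for the wrist camera it gives the pose at the moment of the call.
- env.close_job(): hands the job in; it is judged then, once.
The state is a dict: "time_s": time; "q": joint angles; "qvel": joint speeds; "joint_efforts": joint torques, N m; "position": TCP position; "tool_rot": TCP orientation; "ft_force": force on the tool from outside, world axes, zero at the start; "wrist_torque": the same for the moment, N m; "grip_width": finger opening in m; "gripper_force": force on a finger pad.
Only numpy, scipy, OpenCV 4.12 (cv2) and the standard library are available. Lean on these libraries where they do the work, as an engineer would, in place of code of your own. Each camera call takes 0.05 s, during which the arm holds its last target. There are 200 camera calls.

## Working session

There is one attempt and no reset: what is moved stays moved. The work goes in short steps, Python scripts to look and compute and a shell command to move; the robot and the scene stay as the last step left them, time stands still between calls to the robot, and variables do not carry over. Pictures are saved under pics/ and viewed, at most 10 in all, crops included, and the job is handed in when it is done.

```bash
mkdir -p pics; ls; python3 - <<'E'
from rig import env,optics
import cv2
for n in("top","scene"):
    cv2.imwrite(f"pics/{n}.png",cv2.resize(optics.get_image(n)[:,:,::-1],(784,588),interpolation=cv2.INTER_CUBIC))
    c=optics.calibration(n);print(c)
s=env.observe();print(s['position'],s['tool_rot'],s['ft_force'],s['time_s'])
E
```

```text
pics
{'fov_y': 42.74868771489912, 'cx': 291.014938379194, 'cy': 207.70861908489636, 'T': array([[ 0.40618129, -0.76677821,  0.4970593 , -0.52604385],
       [-0.91373242, -0.34704931,  0.2113051 , -0.6493464 ],
       [ 0.01047994, -0.54000737, -0.84159504,  1.85314959],
       [ 0.        ,  0.        ,  0.        ,  1.        ]])}
{'fov_y': 53.41538121736933, 'cx': 280.9098895925857, 'cy': 217.0919220221912, 'T': array([[ 0.55015716, -0.35218195,  0.75716245, -0.4781198 ],
       [-0.83463864, -0.26074712,  0.48516932, -0.85452052],
       [ 0.02656005, -0.89887641, -0.43739656,  0.6641824 ],
       [ 0.        ,  0.        ,  0.        ,  1.        ]])}
[0.19504748 0.51397978 0.23079324] [[-9.34912434e-01  3.54877818e-01 -6.89239300e-04]
 [ 3.54878385e-01  9.34911880e-01 -1.05308923e-03]
 [ 2.70660002e-04 -1.22914234e-03 -9.99999208e-01]] [-0.01020366  0.23452368 -0.15091348] 0.1
```

View pics/top.png

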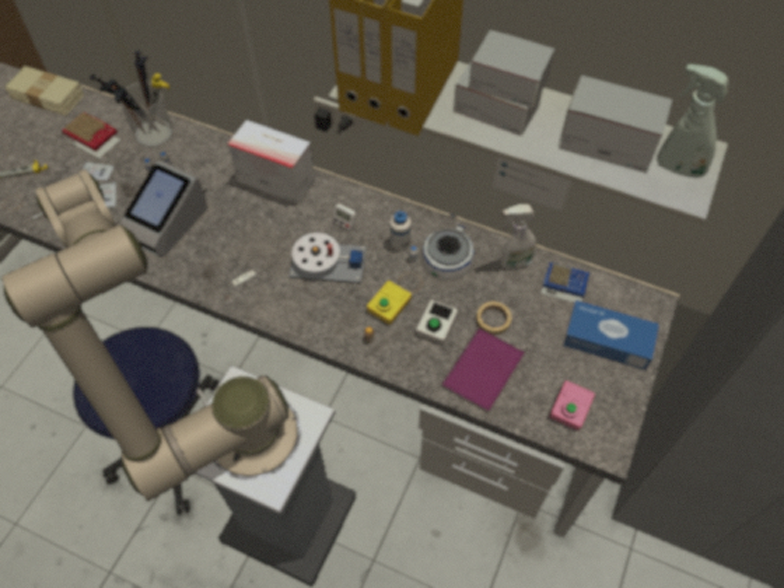

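View pics/scene.png

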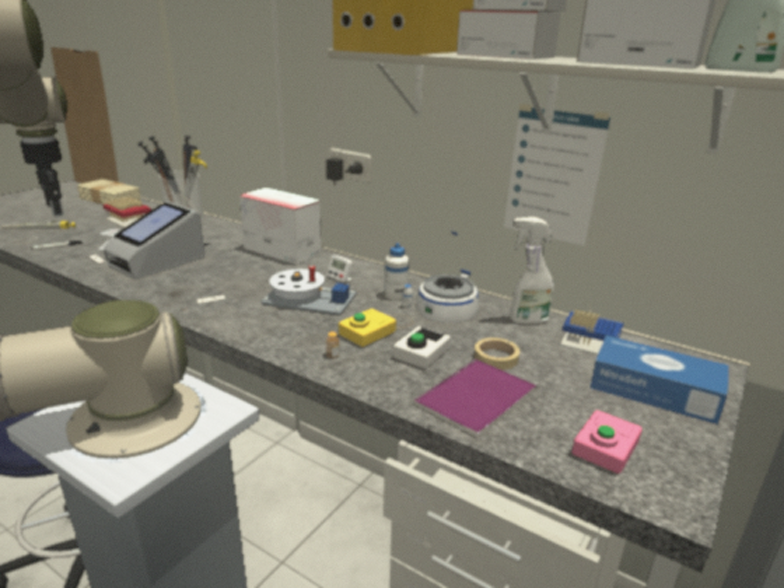

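The top view shows the disc at (316,253), its red handle at about (331,251) and the gauge at (356,258). There are three boxes with a green button: white (437,320), yellow (388,302) and pink (572,405). The white one has the black window, so it is the recorder. I'll confirm it in a crop.

```bash
python3 - <<'E'
from rig import env,optics
import cv2
a=cv2.imread("pics/top.png")
im=optics.get_image("top")[:,:,::-1]
cv2.imwrite("pics/topc.png",cv2.resize(im[150:260,200:350],None,fx=5.3,fy=5.3,interpolation=cv2.INTER_CUBIC))
im=optics.get_image("scene")[:,:,::-1]
cv2.imwrite("pics/scenec.png",cv2.resize(im[170:270,180:330],None,fx=5.3,fy=5.3,interpolation=cv2.INTER_CUBIC))
E
```

```text
(no output)
```

View pics/topc.png

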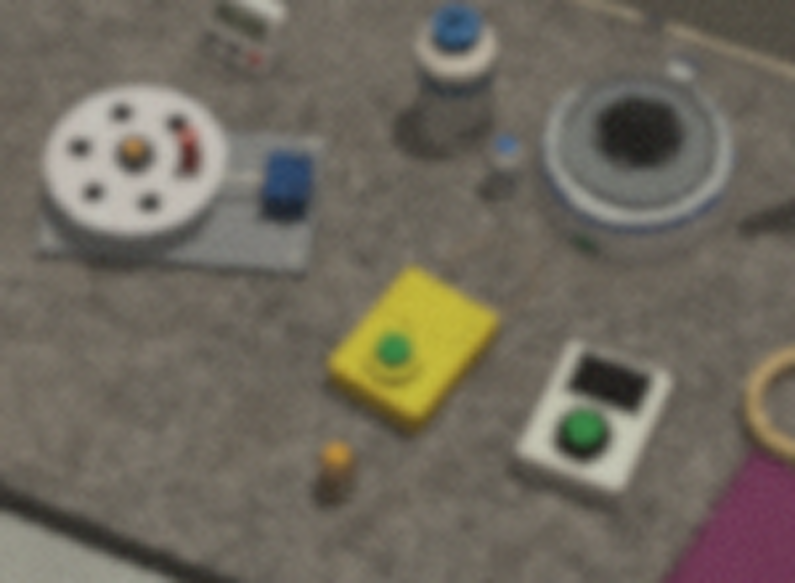

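View pics/scenec.png

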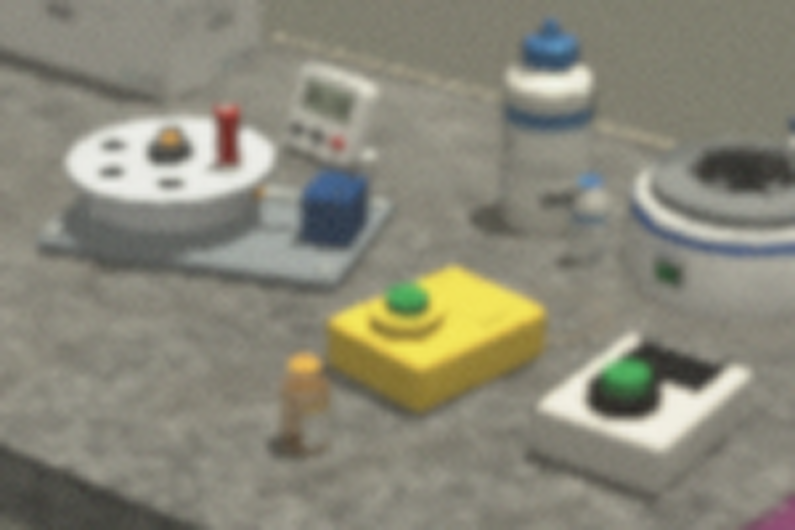

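The crops confirm the white box with black window and black housing as the recorder, its button at top (583,428) and scene (627,375). The handle top is at (187,131) and (228,108), the hub at (134,147) and (170,136).

```bash
cat > h.py <<'E'
import numpy as np
from rig import env,optics
def ray(n,u,v):
    c=optics.calibration(n);f=210/np.tan(np.radians(c['fov_y']/2))
    d=c['T'][:3,:3]@np.array([(u-c['cx'])/f,(v-c['cy'])/f,1]);return c['T'][:3,3],d/np.linalg.norm(d)
def tri(a,b):
    (p,d),(q,e)=ray('top',*a),ray('scene',*b)
    s,t=np.linalg.lstsq(np.c_[d,-e],q-p,rcond=None)[0]
    return (p+s*d+q+t*e)/2,np.linalg.norm(p+s*d-q-t*e)
def atz(n,u,v,z):
    p,d=ray(n,u,v);return p+d*(z-p[2])/d[2]
T=lambda x,y:(200+x/5.3-.4,150+y/5.3-.4)
S=lambda x,y:(180+x/5.3-.4,170+y/5.3-.4)
E
python3 - <<'E'
from h import *
np.set_printoptions(precision=4,suppress=True)
for nm,a,b,z in [("button",(583,428),(627,373),.05),("handle",(187,131),(228,108),.097),("hub",(134,147),(170,137),.07),("gauge",(290,160),(337,186),.05),("amber",(337,453),(306,362),.056),("blue",(506,143),(592,181),.064)]:
    print(nm,*tri(T(*a),S(*b)),atz('top',*T(*a),z),atz('scene',*S(*b),z))
for nm,p in [("base",(40,250)),("base",(302,271)),("base",(322,140))]: print(nm,atz('top',*T(*p),.012))
for p in [(136,160)]: print('flange c',atz('top',*T(*p),.054))
for p in [(170,158)]: print('flange c',atz('scene',*S(*p),.054))
E
```

```text
button [ 0.4699 -0.3078  0.0578] 0.0033902309788654446 [ 0.4731 -0.305   0.05  ] [ 0.4834 -0.3019  0.05  ]
handle [0.5649 0.0637 0.0963] 0.0008160015811869256 [0.5642 0.0637 0.097 ] [0.564  0.0623 0.097 ]
hub [0.5513 0.1048 0.0693] 0.0010246722799288656 [0.5505 0.1048 0.07  ] [0.5505 0.1034 0.07  ]
gauge [0.6055 0.0012 0.0416] 0.003481410104394999 [ 0.6016 -0.003   0.05  ] [ 0.5892 -0.0095  0.05  ]
amber [ 0.3779 -0.1516  0.0551] 0.0016802452643867706 [ 0.3768 -0.1513  0.056 ] [ 0.3773 -0.1531  0.056 ]
blue [ 0.6805 -0.153   0.0593] 0.002093730076118895 [ 0.6766 -0.1535  0.064 ] [ 0.6724 -0.1591  0.064 ]
base [0.4677 0.1497 0.012 ]
base [ 0.5342 -0.0444  0.012 ]
base [ 0.6535 -0.004   0.012 ]
flange c [0.5497 0.1044 0.054 ]
flange c [0.5509 0.1047 0.054 ]
```

```bash
python3 -m jog '[{"linear":[0,0,0],"roll":1},{"linear":[0,0,0],"roll":1},{"linear":[0,0,0],"roll":1},{"linear":[0,0,0],"roll":1},{"linear":[0,0,0],"roll":1},{"linear":[0,0,0],"roll":1},{"linear":[0,0,0],"roll":1},{"linear":[0,0,0],"roll":1},{"linear":[0,0,0],"roll":1},{"linear":[0,0,0],"roll":1},{"linear":[0,0,0],"roll":0.06},{"linear":[0,0,0],"roll":0}]' 0.2 40
cat >> h.py <<'E'
hub=np.array([.5505,.1045,0]);th0=np.radians(-71.2)
np.set_printoptions(precision=4,suppress=True)
def to(p):
    s=env.observe();print(s['time_s'],s['position'],s['grip_width'],'units',s['tool_rot'].T@(np.array(p)-s['position'])/.04)
def st(s):
    "stand-frame position rel. hub (mm), angle, force in stand frame"
    c,n=np.cos(th0),np.sin(th0);R=np.array([[c,n],[-n,c]])
    p=R@(s['position']-hub)[:2];return p*1e3,np.degrees(np.arctan2(p[1],p[0])),R@s['ft_force'][:2]
E
python3 - <<'E'
from h import *
to((.5649,.0618,.15));print(env.observe()['tool_rot'],env.observe()['q'])
E
```

```text
time_s: 1.2
position: [0.1951, 0.5141, 0.2312]
tool_rot: [[-0.326, 0.945, -0.0], [0.945, 0.326, -0.0], [-0.0, -0.0, -1.0]]
ft_force: [-0.1, -0.8, -0.0]
grip_width: 0.051
gripper_force: 0.0
1.2 [0.1951 0.5141 0.2312] 0.05102792760021062 units [-13.7047   5.0504   2.0309]
[[-0.3262  0.9453 -0.0002]
 [ 0.9453  0.3262 -0.0003]
 [-0.0002 -0.0003 -1.    ]] [56.878  21.8161 74.3455  0.0002 83.8586 37.8416]
```

```bash
python3 -m jog '[{"linear":[-0.85,0.3156,0]},{"linear":[-0.85,0.3156,0]},{"linear":[-0.85,0.3156,0]},{"linear":[-0.85,0.3156,0]},{"linear":[-0.85,0.3156,0]},{"linear":[-0.85,0.3156,0]},{"linear":[-0.85,0.3156,0]},{"linear":[-0.85,0.3156,0]},{"linear":[-0.85,0.3156,0]},{"linear":[-0.85,0.3156,0]},{"linear":[-0.85,0.3156,0]},{"linear":[-0.85,0.3156,0]}]' >/dev/null
python3 -m jog '[{"linear":[-0.85,0.3156,0]},{"linear":[-0.85,0.3156,0.2]},{"linear":[-0.85,0.3156,0.4]},{"linear":[-0.65,0.2,0.5]},{"linear":[-0.3,0.116,0.5]},{"linear":[0,0,0.43]},{"linear":[0,0,0]},{"linear":[0,0,0]}]'
python3 - <<'E'
from h import *
import cv2
to((.5649,.0618,.068))
print(optics.calibration('wrist'))
cv2.imwrite("pics/w1.png",cv2.resize(optics.get_image("wrist")[:,:,::-1],(784,588),interpolation=cv2.INTER_CUBIC))
E
```

```text
1.2 [0.1951 0.5141 0.2312] 0.05102792760021062 units [-13.7042   5.051    4.0809]
{'fov_y': 65.70646984690485, 'cx': 278.0913960379431, 'cy': 204.5010634977479, 'T': array([[ 0.9451,  0.3147,  0.088 ,  0.1733],
       [ 0.3268, -0.9101, -0.255 ,  0.5797],
       [-0.0002,  0.2697, -0.9629,  0.373 ],
       [ 0.    ,  0.    ,  0.    ,  1.    ]])}invalid input
invalid input
```

View pics/w1.png

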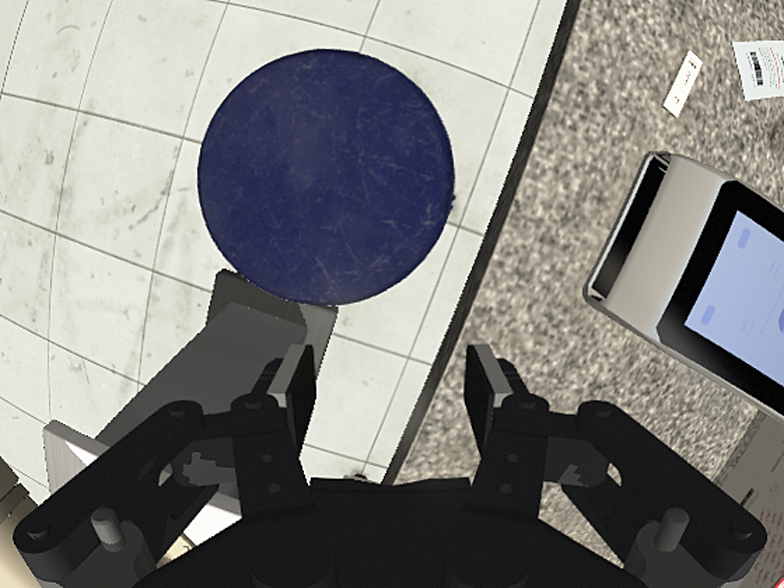

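The move was refused because the rows need a "roll" value, so the arm is still at the start. The picture shows only the floor, the stool and the tablet. I'll repeat the move with roll 0.

```bash
python3 -m jog '[{"linear":[-0.85,0.3156,0],"roll":0},{"linear":[-0.85,0.3156,0],"roll":0},{"linear":[-0.85,0.3156,0],"roll":0},{"linear":[-0.85,0.3156,0],"roll":0},{"linear":[-0.85,0.3156,0],"roll":0},{"linear":[-0.85,0.3156,0],"roll":0},{"linear":[-0.85,0.3156,0],"roll":0},{"linear":[-0.85,0.3156,0],"roll":0},{"linear":[-0.85,0.3156,0],"roll":0},{"linear":[-0.85,0.3156,0],"roll":0},{"linear":[-0.85,0.3156,0],"roll":0},{"linear":[-0.85,0.3156,0],"roll":0}]' >/dev/null
python3 -m jog '[{"linear":[-0.85,0.3156,0],"roll":0},{"linear":[-0.85,0.3156,0.2],"roll":0},{"linear":[-0.85,0.3156,0.4],"roll":0},{"linear":[-0.65,0.2,0.5],"roll":0},{"linear":[-0.3,0.116,0.5],"roll":0},{"linear":[0,0,0.43],"roll":0},{"linear":[0,0,0],"roll":0},{"linear":[0,0,0],"roll":0}]'
python3 - <<'E'
from h import *
import cv2
to((.5649,.0618,.068))
c=optics.calibration('wrist')
cv2.imwrite("pics/w2.png",cv2.resize(optics.get_image("wrist")[:,:,::-1],(784,588),interpolation=cv2.INTER_CUBIC))
import pickle;pickle.dump(c,open('w2.pkl','wb'))
E
```

```text
time_s: 2.92
position: [0.5636, 0.0613, 0.1499]
tool_rot: [[-0.325, 0.946, -0.002], [0.946, 0.325, 0.0], [0.001, -0.001, -1.0]]
ft_force: [-0.1, 0.1, 0.9]
grip_width: 0.0509
gripper_force: 0.0
2.9167 [0.5636 0.0613 0.1499] 0.05085096510164871 units [-0.0001  0.0365  2.0477]
```

View pics/w2.png

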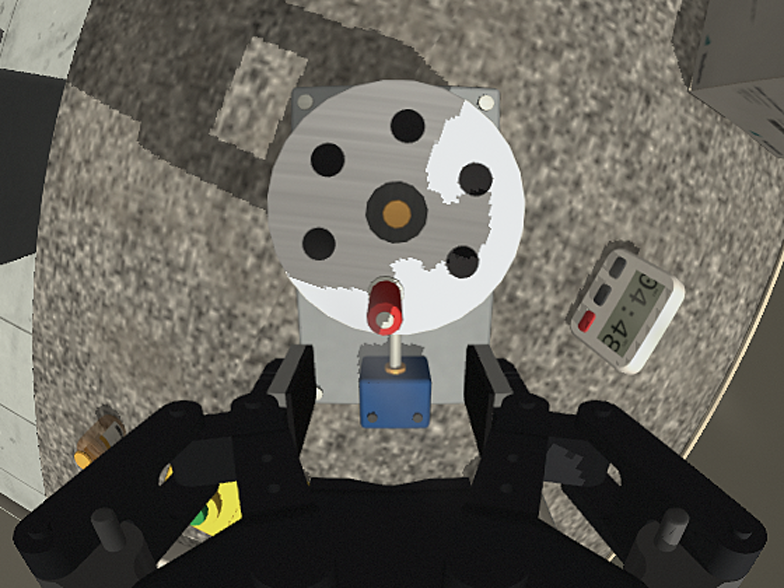

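The disc fills the middle of the picture: hub (397,213), handle top (385,318), gauge top from (361,382) to (430,428).

```bash
python3 - <<'E'
from h import *
import pickle
c=pickle.load(open('w2.pkl','rb'))
def fz(u,v,z):
    f=210/np.tan(np.radians(c['fov_y']/2));x,y=u/1.4-c['cx'],v/1.4-c['cy'];r=np.hypot(x,y);t=r/f
    d=c['T'][:3,:3]@np.array([x/r*np.sin(t),y/r*np.sin(t),np.cos(t)]);p=c['T'][:3,3];return p+d*(z-p[2])/d[2]
h=fz(397,213,.07);k=fz(385,319,.097);print('hub',h,'handle',k,np.hypot(*(k-h)[:2]),np.degrees(np.arctan2(*(k-h)[1::-1])))
fl=[fz(*p,.054) for p in((267,207),(524,207),(395,80),(395,334))];print('flange',np.mean(fl[:2],0),np.mean(fl[2:],0))
g=np.mean([fz(*p,.05) for p in((361,408),(430,408))],0);b=fz(396,375,.036);print('gauge',g,b)
for q in(h,k): to((*q[:2],.068))
E
```

```text
hub [0.5534 0.1045 0.07  ] handle [0.5627 0.0601 0.097 ] 0.045393143438485696 -78.16059436706594
flange [0.5523 0.1068 0.054 ] [0.5529 0.1038 0.054 ]
gauge [ 0.5926 -0.0091  0.05  ] [0.5877 0.0061 0.036 ]
2.9667 [0.5641 0.0615 0.151 ] 0.05154723532028472 units [1.1043 0.0962 2.0739]
2.9667 [0.5641 0.0615 0.151 ] 0.05154723532028472 units [-0.0217 -0.0453  2.0741]
```

```bash
sed -i 's/hub=np.array.*;th0/hub=np.array([.5525,.1045,0]);th0/' h.py
python3 -m jog '[{"linear":[-0.02,-0.04,0.5],"roll":0},{"linear":[0,0,0.5],"roll":0},{"linear":[0,0,0.4],"roll":0},{"linear":[0,0,0.35],"roll":0},{"linear":[0,0,0.25],"roll":0},{"linear":[0,0,0],"roll":0},{"linear":[0,0,0],"roll":0}]'
python3 -m jog '[{"linear":[0,0,0],"roll":0},{"linear":[0,0,0],"roll":0},{"linear":[0,0,0],"roll":0},{"linear":[0,0,0],"roll":0},{"linear":[0,0,0],"roll":0},{"linear":[0,0,0],"roll":0},{"linear":[0,0,0],"roll":0}]' -1 40
python3 - <<'E'
from h import *
s=env.observe();print(st(s),s['ft_force'])
E
```

```text
time_s: 3.55
position: [0.563, 0.0602, 0.0711]
tool_rot: [[-0.325, 0.946, 0.001], [0.946, 0.325, -0.0], [-0.0, 0.001, -1.0]]
ft_force: [-0.0, -0.6, 0.0]
grip_width: 0.0513
gripper_force: 0.0
time_s: 4.13
position: [0.563, 0.0599, 0.0711]
tool_rot: [[-0.324, 0.946, 0.002], [0.946, 0.324, -0.0], [-0.001, 0.001, -1.0]]
ft_force: [-1.7, 0.1, 5.8]
grip_width: 0.0154
gripper_force: 39.0
(array([45.5722, -4.384 ]), np.float64(-5.4948312833734425), array([-0.6609, -1.6191])) [-1.7457  0.1038  5.8075]
```

```bash
python3 - <<'E'
from h import *
t=np.radians(-5.5+8*np.arange(47));d=np.diff(np.c_[-np.cos(t),np.sin(t)],axis=0)*45/40/2
for i,x in enumerate(d): print(i,round(np.degrees(t[i+1]),1),*np.round(x,3),end=' | ' if i%4<3 else '\n')
E
```

```text
0 2.5 -0.002 0.078 | 1 10.5 0.009 0.078 | 2 18.5 0.02 0.076 | 3 26.5 0.03 0.073
4 34.5 0.04 0.068 | 5 42.5 0.049 0.061 | 6 50.5 0.057 0.054 | 7 58.5 0.064 0.046
8 66.5 0.07 0.036 | 9 74.5 0.074 0.026 | 10 82.5 0.077 0.016 | 11 90.5 0.078 0.005
12 98.5 0.078 -0.006 | 13 106.5 0.077 -0.017 | 14 114.5 0.074 -0.027 | 15 122.5 0.069 -0.037
16 130.5 0.063 -0.047 | 17 138.5 0.056 -0.055 | 18 146.5 0.048 -0.062 | 19 154.5 0.039 -0.068
20 162.5 0.029 -0.073 | 21 170.5 0.018 -0.076 | 22 178.5 0.008 -0.078 | 23 186.5 -0.003 -0.078
24 194.5 -0.014 -0.077 | 25 202.5 -0.025 -0.074 | 26 210.5 -0.035 -0.07 | 27 218.5 -0.044 -0.065
28 226.5 -0.053 -0.058 | 29 234.5 -0.061 -0.05 | 30 242.5 -0.067 -0.041 | 31 250.5 -0.072 -0.031
32 258.5 -0.076 -0.021 | 33 266.5 -0.078 -0.01 | 34 274.5 -0.078 0.001 | 35 282.5 -0.078 0.012
36 290.5 -0.075 0.022 | 37 298.5 -0.071 0.033 | 38 306.5 -0.066 0.042 | 39 314.5 -0.06 0.051
40 322.5 -0.052 0.059 | 41 330.5 -0.043 0.065 | 42 338.5 -0.034 0.071 | 43 346.5 -0.024 0.075
44 354.5 -0.013 0.077 | 45 362.5 -0.002 0.078 |
```

```bash
cat > an.py <<'E'
import re,json;from h import *
import sys
t=open('log').read()
P=re.findall(r'position: (\[.*?\])[\s\S]*?ft_force: (\[.*?\])',t)
for p,f in P[int(sys.argv[1]):]:
    x,a,F=st(dict(position=np.array(json.loads(p)),ft_force=np.array(json.loads(f))))
    e=x/np.linalg.norm(x);print(f"{a%360:6.1f} r{np.linalg.norm(x):5.1f} Frad {F@e:5.1f} Ftan {e[0]*F[1]-e[1]*F[0]:5.1f}")
E
J="python3 -m jog"
$J '[{"linear":[-0.002,0.078,0],"roll":0},{"linear":[-0.002,0.078,0],"roll":0}]' >>log
$J '[{"linear":[0.009,0.078,0],"roll":0},{"linear":[0.009,0.078,0],"roll":0}]' >>log
$J '[{"linear":[0.02,0.076,0],"roll":0},{"linear":[0.02,0.076,0],"roll":0}]' >>log
$J '[{"linear":[0.03,0.073,0],"roll":0},{"linear":[0.03,0.073,0],"roll":0}]' >>log
$J '[{"linear":[0.04,0.068,0],"roll":0},{"linear":[0.04,0.068,0],"roll":0}]' >>log
$J '[{"linear":[0.049,0.061,0],"roll":0},{"linear":[0.049,0.061,0],"roll":0}]' >>log
$J '[{"linear":[0.057,0.054,0],"roll":0},{"linear":[0.057,0.054,0],"roll":0}]' >>log
python3 an.py 0; tail -8 log
```

```text
1.9 r 45.9 Frad  -1.3 Ftan  -3.1
   9.8 r 45.7 Frad  -1.2 Ftan  -3.4
  17.7 r 45.7 Frad  -1.0 Ftan  -3.2
  25.8 r 45.6 Frad  -1.4 Ftan  -3.1
  33.5 r 45.5 Frad  -2.4 Ftan  -3.5
  41.5 r 45.4 Frad  -2.4 Ftan  -2.5
  49.3 r 45.4 Frad  -2.4 Ftan  -2.6
grip_width: 0.0156
gripper_force: 39.3
time_s: 5.3
position: [0.5946, 0.0876, 0.0711]
tool_rot: [[-0.324, 0.946, 0.001], [0.946, 0.324, -0.001], [-0.001, 0.001, -1.0]]
ft_force: [-3.2, -1.5, 6.8]
grip_width: 0.0153
gripper_force: 39.3
```

```bash
J="python3 -m jog"
$J '[{"linear":[0.064,0.046,0],"roll":0},{"linear":[0.064,0.046,0],"roll":0}]' >>log
$J '[{"linear":[0.07,0.036,0],"roll":0},{"linear":[0.07,0.036,0],"roll":0}]' >>log
$J '[{"linear":[0.074,0.026,0],"roll":0},{"linear":[0.074,0.026,0],"roll":0}]' >>log
$J '[{"linear":[0.077,0.016,0],"roll":0},{"linear":[0.077,0.016,0],"roll":0}]' >>log
$J '[{"linear":[0.078,0.005,0],"roll":0},{"linear":[0.078,0.005,0],"roll":0}]' >>log
$J '[{"linear":[0.078,-0.006,0],"roll":0},{"linear":[0.078,-0.006,0],"roll":0}]' >>log
$J '[{"linear":[0.077,-0.017,0],"roll":0},{"linear":[0.077,-0.017,0],"roll":0}]' >>log
$J '[{"linear":[0.074,-0.027,0],"roll":0},{"linear":[0.074,-0.027,0],"roll":0}]' >>log
$J '[{"linear":[0.069,-0.037,0],"roll":0},{"linear":[0.069,-0.037,0],"roll":0}]' >>log
$J '[{"linear":[0.063,-0.047,0],"roll":0},{"linear":[0.063,-0.047,0],"roll":0}]' >>log
$J '[{"linear":[0.056,-0.055,0],"roll":0},{"linear":[0.056,-0.055,0],"roll":0}]' >>log
$J '[{"linear":[0.048,-0.062,0],"roll":0},{"linear":[0.048,-0.062,0],"roll":0}]' >>log
python3 an.py 7; tail -7 log|head -1
```

```text
57.4 r 45.2 Frad  -2.8 Ftan  -3.2
  65.2 r 45.1 Frad  -2.8 Ftan  -3.3
  73.1 r 44.9 Frad  -2.1 Ftan  -3.2
  81.1 r 44.9 Frad  -2.4 Ftan  -2.9
  89.1 r 44.8 Frad  -3.3 Ftan  -2.3
  97.0 r 44.6 Frad  -2.9 Ftan  -2.6
 105.0 r 44.5 Frad  -2.7 Ftan  -3.0
 113.2 r 44.5 Frad  -3.3 Ftan  -3.4
 121.2 r 44.5 Frad  -3.3 Ftan  -3.3
 129.3 r 44.4 Frad  -3.3 Ftan  -3.1
 137.2 r 44.3 Frad  -3.1 Ftan  -3.7
 145.3 r 44.3 Frad  -2.7 Ftan  -3.0
gripper_force: 39.2
```

```bash
J="python3 -m jog"
$J '[{"linear":[0.039,-0.068,0],"roll":0},{"linear":[0.039,-0.068,0],"roll":0}]' >>log
$J '[{"linear":[0.029,-0.073,0],"roll":0},{"linear":[0.029,-0.073,0],"roll":0}]' >>log
$J '[{"linear":[0.018,-0.076,0],"roll":0},{"linear":[0.018,-0.076,0],"roll":0}]' >>log
$J '[{"linear":[0.008,-0.078,0],"roll":0},{"linear":[0.008,-0.078,0],"roll":0}]' >>log
$J '[{"linear":[-0.003,-0.078,0],"roll":0},{"linear":[-0.003,-0.078,0],"roll":0}]' >>log
$J '[{"linear":[-0.014,-0.077,0],"roll":0},{"linear":[-0.014,-0.077,0],"roll":0}]' >>log
$J '[{"linear":[-0.025,-0.074,0],"roll":0},{"linear":[-0.025,-0.074,0],"roll":0}]' >>log
$J '[{"linear":[-0.035,-0.07,0],"roll":0},{"linear":[-0.035,-0.07,0],"roll":0}]' >>log
$J '[{"linear":[-0.044,-0.065,0],"roll":0},{"linear":[-0.044,-0.065,0],"roll":0}]' >>log
$J '[{"linear":[-0.053,-0.058,0],"roll":0},{"linear":[-0.053,-0.058,0],"roll":0}]' >>log
$J '[{"linear":[-0.061,-0.05,0],"roll":0},{"linear":[-0.061,-0.05,0],"roll":0}]' >>log
$J '[{"linear":[-0.067,-0.041,0],"roll":0},{"linear":[-0.067,-0.041,0],"roll":0}]' >>log
python3 an.py 19; tail -7 log|head -1
```

```text
153.4 r 44.3 Frad  -3.0 Ftan  -2.8
 161.3 r 44.3 Frad  -1.2 Ftan  -4.9
 168.7 r 44.3 Frad  -0.9 Ftan  -7.0
 176.6 r 44.3 Frad  -1.7 Ftan  -7.6
 185.2 r 44.5 Frad  -1.6 Ftan  -3.8
 194.2 r 44.5 Frad  -2.6 Ftan  -1.8
 202.6 r 44.5 Frad  -1.9 Ftan  -0.3
 210.1 r 44.6 Frad  -0.8 Ftan  -2.3
 218.1 r 44.7 Frad  -0.3 Ftan  -2.8
 226.2 r 44.7 Frad  -0.4 Ftan  -2.7
 234.2 r 44.9 Frad   0.7 Ftan  -3.7
 242.4 r 44.9 Frad   0.4 Ftan  -3.3
gripper_force: 39.5
```

The bulge between 157° and 207° adds about 4 N, so it is the high one, with its top near 186°. I'll go back over it with finer steps from the other side.

```bash
J="python3 -m jog"
$J '[{"linear":[0.067,0.041,0],"roll":0},{"linear":[0.067,0.041,0],"roll":0},{"linear":[0.061,0.05,0],"roll":0},{"linear":[0.061,0.05,0],"roll":0},{"linear":[0.053,0.058,0],"roll":0},{"linear":[0.053,0.058,0],"roll":0},{"linear":[0.044,0.065,0],"roll":0},{"linear":[0.044,0.065,0],"roll":0}]' >>log
$J '[{"linear":[0.035,0.07,0],"roll":0}]' >>log
$J '[{"linear":[0.035,0.07,0],"roll":0}]' >>log
$J '[{"linear":[0.025,0.074,0],"roll":0}]' >>log
$J '[{"linear":[0.025,0.074,0],"roll":0}]' >>log
$J '[{"linear":[0.014,0.077,0],"roll":0}]' >>log
$J '[{"linear":[0.014,0.077,0],"roll":0}]' >>log
$J '[{"linear":[0.003,0.078,0],"roll":0}]' >>log
$J '[{"linear":[0.003,0.078,0],"roll":0}]' >>log
$J '[{"linear":[-0.008,0.078,0],"roll":0}]' >>log
$J '[{"linear":[-0.008,0.078,0],"roll":0}]' >>log
$J '[{"linear":[-0.018,0.076,0],"roll":0}]' >>log
$J '[{"linear":[-0.018,0.076,0],"roll":0}]' >>log
$J '[{"linear":[-0.029,0.073,0],"roll":0}]' >>log
$J '[{"linear":[-0.029,0.073,0],"roll":0}]' >>log
python3 an.py 31; tail -7 log|head -1
```

```text
211.0 r 44.6 Frad  -2.0 Ftan   3.1
 207.1 r 44.6 Frad  -1.1 Ftan   4.8
 203.5 r 44.6 Frad  -2.4 Ftan   6.5
 199.8 r 44.5 Frad  -1.9 Ftan   6.8
 196.0 r 44.6 Frad  -2.6 Ftan   6.9
 192.0 r 44.5 Frad  -2.1 Ftan   7.3
 187.8 r 44.5 Frad  -3.3 Ftan   5.2
 183.6 r 44.4 Frad  -1.6 Ftan   4.5
 179.1 r 44.5 Frad  -3.3 Ftan   2.8
 174.8 r 44.3 Frad  -1.5 Ftan   1.2
 170.5 r 44.4 Frad  -3.1 Ftan   0.3
 166.4 r 44.3 Frad  -1.9 Ftan   0.9
 162.5 r 44.3 Frad  -3.0 Ftan   2.6
 158.9 r 44.3 Frad  -2.8 Ftan   3.7
 155.1 r 44.3 Frad  -3.1 Ftan   3.6
gripper_force: 39.8
```

```bash
J="python3 -m jog"
$J '[{"linear":[0.029,-0.073,0],"roll":0}]' >>log
$J '[{"linear":[0.029,-0.073,0],"roll":0}]' >>log
$J '[{"linear":[0.018,-0.076,0],"roll":0}]' >>log
$J '[{"linear":[0.018,-0.076,0],"roll":0}]' >>log
$J '[{"linear":[0.008,-0.078,0],"roll":0}]' >>log
$J '[{"linear":[0.008,-0.078,0],"roll":0}]' >>log
$J '[{"linear":[-0.001,-0.039,0],"roll":0}]' >>log
$J '[{"linear":[-0.002,-0.039,0],"roll":0}]' >>log
$J '[{"linear":[-0.003,-0.039,0],"roll":0}]' >>log
python3 an.py 46; tail -7 log|head -1
```

```text
156.9 r 44.2 Frad  -1.1 Ftan  -3.9
 161.3 r 44.3 Frad  -3.8 Ftan  -3.0
 165.1 r 44.3 Frad  -0.7 Ftan  -6.9
 168.7 r 44.3 Frad  -0.7 Ftan  -6.9
 172.7 r 44.3 Frad   0.2 Ftan  -6.0
 176.6 r 44.3 Frad  -1.6 Ftan  -7.2
 179.2 r 44.4 Frad  -0.6 Ftan  -5.4
 181.0 r 44.3 Frad  -0.4 Ftan  -5.5
 183.2 r 44.3 Frad  -0.4 Ftan  -5.6
gripper_force: 39.4
```

```bash
J="python3 -m jog"
$J '[{"linear":[-0.004,-0.039,0],"roll":0}]' >>log
$J '[{"linear":[-0.005,-0.039,0],"roll":0}]' >>log
python3 an.py 55; tail -7 log|head -1
```

```text
185.4 r 44.4 Frad  -0.0 Ftan  -3.3
 187.6 r 44.3 Frad  -0.4 Ftan  -2.2
gripper_force: 39.5
```

```bash
cat > fit.py <<'E'
import subprocess;from h import *
from scipy.optimize import least_squares
L=[l.replace('r',' ').split() for l in subprocess.check_output(['python3','an.py','0'],text=True).splitlines()]
D=np.array([[float(l[0]),float(l[-1])] for l in L]);sg=np.ones(len(D));sg[31:46]=-1
k=(D[:,0]>145)&(D[:,0]<225);D=D[k];sg=sg[k]
def s(p):
    u=np.clip(p/23,-1,1);return (2+13*(1+np.cos(np.pi*u))/2)*np.sin(np.pi*u)
for fr in(None,):
    f=lambda p:-p[0]*sg+p[1]+p[2]*s(D[:,0]-np.where(sg>0,p[3],p[4]))-D[:,1]
    r=least_squares(f,[3,0,.3,186,181],loss='soft_l1');J=np.linalg.inv(r.jac.T@r.jac)
    print(r.x,np.sqrt(np.diag(J))*.6,np.std(r.fun))
    # lag scaling with force instead
    f=lambda p:-p[0]*sg+p[1]+p[2]*s(D[:,0]+p[4]*D[:,1]-p[3])-D[:,1]
    r=least_squares(f,[3,0,.3,184,1],loss='soft_l1');print(r.x,np.std(r.fun))
E
python3 fit.py
```

```text
[  3.9074   0.0275   0.3139 184.3472 182.5174] [0.1656 0.163  0.0262 0.6164 0.7841] 1.2293470744471209
[  4.0323  -0.0167   0.3085 184.2479  -0.1796] 1.224780343672364
```

```bash
cat >> fit.py <<'E'
print('--')
def N(p): return (1+np.cos(np.pi*np.clip(p/23,-1,1)))/2
def mk(lagf):
    def f(p):
        ph=D[:,0]+(p[4]*D[:,1] if lagf else -p[4]*sg)-p[3]
        return -sg*(3.1+p[0]*N(ph))+p[1]+p[2]*((1-p[5])+p[5]*N(ph))*np.sin(np.pi*np.clip(ph/23,-1,1))-D[:,1]
    return f
for lf in(0,1):
    r=least_squares(mk(lf),[0,0,3.5,184,1,.3],loss='soft_l1');print(r.x,np.sqrt(np.diag(np.linalg.pinv(r.jac.T@r.jac)))*.6,np.std(r.fun))
    print(np.c_[D,sg,r.fun].round(1)[::1] if lf==0 else '')
E
python3 fit.py
```

```text
[  3.9074   0.0275   0.3139 184.3472 182.5174] [0.1656 0.163  0.0262 0.6164 0.7841] 1.2293470744471209
[  4.0323  -0.0167   0.3085 184.2479  -0.1796] 1.224780343672364
--
[  1.8676   0.1376   2.2488 184.3356  -1.5027  -0.9644] [0.2777 0.124  0.4659 0.4271 0.5803 0.547 ] 0.6328991710473725
[[145.3  -3.    1.    0. ]
 [153.4  -2.8   1.   -0.2]
 [161.3  -4.9   1.    1. ]
 [168.7  -7.    1.   -0. ]
 [176.6  -7.6   1.    1.1]
 [185.2  -3.8   1.   -0.2]
 [194.2  -1.8   1.    1.2]
 [202.6  -0.3   1.   -0.9]
 [210.1  -2.3   1.   -0.7]
 [218.1  -2.8   1.   -0.2]
 [211.    3.1  -1.    0.1]
 [207.1   4.8  -1.   -0.5]
 [203.5   6.5  -1.   -0.3]
 [199.8   6.8  -1.    0.5]
 [196.    6.9  -1.    0.5]
 [192.    7.3  -1.   -0.6]
 [187.8   5.2  -1.    0.5]
 [183.6   4.5  -1.   -0.1]
 [179.1   2.8  -1.   -0.2]
 [174.8   1.2  -1.   -0.2]
 [170.5   0.3  -1.    0. ]
 [166.4   0.9  -1.    0.4]
 [162.5   2.6  -1.    0.6]
 [158.9   3.7  -1.   -0.5]
 [155.1   3.6  -1.   -0.4]
 [156.9  -3.9   1.    0.9]
 [161.3  -3.    1.   -0.9]
 [165.1  -6.9   1.    1. ]
 [168.7  -6.9   1.   -0.1]
 [172.7  -6.    1.   -1.1]
 [176.6  -7.2   1.    0.7]
 [179.2  -5.4   1.   -0.5]
 [181.   -5.5   1.    0.1]
 [183.2  -5.6   1.    0.9]
 [185.4  -3.3   1.   -0.7]
 [187.6  -2.2   1.   -0.9]]
[  1.877    0.1217   2.5619 184.2284  -0.3575  -0.6047] [0.2783 0.1227 0.4883 0.3994 0.1356 0.4751] 0.6064553146994374
```

Both passes put the top at 184.3° ± 0.5°. The tool is at 187.6°, so I'll step back 2°, let go and lift.

```bash
J="python3 -m jog"
$J '[{"linear":[0.003,0.045,0],"roll":0},{"linear":[0,0,0],"roll":0},{"linear":[0,0,0],"roll":0},{"linear":[0,0,0],"roll":0}]' >>log
python3 an.py 57
$J '[{"linear":[0,0,0],"roll":0},{"linear":[0,0,0],"roll":0},{"linear":[0,0,0],"roll":0},{"linear":[0,0,0],"roll":0},{"linear":[0,0,0],"roll":0},{"linear":[0,0,0],"roll":0},{"linear":[0,0,0],"roll":0}]' 0.2 40
$J '[{"linear":[0,0,-0.3],"roll":0},{"linear":[0,0,-0.7],"roll":0},{"linear":[0,0,-0.9],"roll":0},{"linear":[0,0,-0.5],"roll":0},{"linear":[0,0,0],"roll":0},{"linear":[0,0,0],"roll":0}]'
python3 - <<'E'
from h import *
import cv2,pickle
c=optics.calibration('wrist');pickle.dump(c,open('w3.pkl','wb'))
cv2.imwrite("pics/w3.png",cv2.resize(optics.get_image("wrist")[:,:,::-1],(784,588),interpolation=cv2.INTER_CUBIC))
E
```

```text
186.9 r 44.5 Frad  -1.1 Ftan   2.2
time_s: 12.97
position: [0.5333, 0.1446, 0.07]
tool_rot: [[-0.324, 0.946, -0.0], [0.946, 0.324, 0.0], [0.0, -0.0, -1.0]]
ft_force: [-0.0, -1.0, 0.4]
grip_width: 0.0512
gripper_force: 0.0
time_s: 13.47
position: [0.5335, 0.1446, 0.1668]
tool_rot: [[-0.324, 0.946, 0.002], [0.946, 0.324, 0.0], [-0.001, 0.002, -1.0]]
ft_force: [-0.3, -0.4, -1.4]
grip_width: 0.0511
gripper_force: 0.0
```

View pics/w3.png

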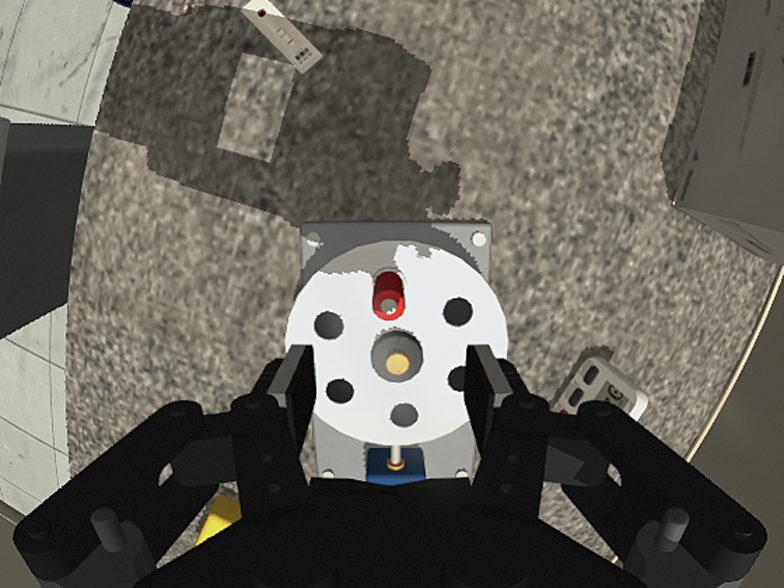

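The handle top is at (389,305), free of the fingers. The disc probably stands about 3° past the top and there is plenty of time, so I'll grip again and correct it.

```bash
J="python3 -m jog"
$J '[{"linear":[0,0,0.5],"roll":0},{"linear":[0,0,0.8],"roll":0},{"linear":[0,0,0.7],"roll":0},{"linear":[0,0,0.4],"roll":0},{"linear":[0,0,0],"roll":0}]' >>log
$J '[{"linear":[0,0,0],"roll":0},{"linear":[0,0,0],"roll":0},{"linear":[0,0,0],"roll":0},{"linear":[0,0,0],"roll":0},{"linear":[0,0,0],"roll":0},{"linear":[0,0,0],"roll":0},{"linear":[0,0,0],"roll":0},{"linear":[0,0,0],"roll":0}]' -1 40 >>log
python3 an.py 58
$J '[{"linear":[0.001,0.03,0],"roll":0},{"linear":[0.001,0.03,0],"roll":0},{"linear":[0,0,0],"roll":0},{"linear":[0,0,0],"roll":0},{"linear":[0,0,0],"roll":0}]' >>log
python3 an.py 60;tail -7 log
```

```text
190.0 r 45.4 Frad  -0.5 Ftan   0.7
 186.2 r 44.2 Frad   0.2 Ftan   1.3
 183.2 r 44.2 Frad   0.7 Ftan   1.9
gripper_force: 39.6
time_s: 15.02
position: [0.5359, 0.1455, 0.0712]
tool_rot: [[-0.324, 0.946, 0.002], [0.946, 0.324, 0.0], [-0.0, 0.002, -1.0]]
ft_force: [-2.0, -0.1, 6.9]
grip_width: 0.0154
gripper_force: 39.7
```

```bash
J="python3 -m jog"
$J '[{"linear":[0,0,0],"roll":0},{"linear":[0,0,0],"roll":0},{"linear":[0,0,0],"roll":0},{"linear":[0,0,0],"roll":0},{"linear":[0,0,0],"roll":0},{"linear":[0,0,0],"roll":0},{"linear":[0,0,0],"roll":0},{"linear":[0,0,0],"roll":0}]' 0.2 40 >>log
$J '[{"linear":[0,0,-0.3],"roll":0},{"linear":[0,0,-0.7],"roll":0},{"linear":[0,0,-0.9],"roll":0},{"linear":[0,0,-0.7],"roll":0},{"linear":[0,0,-0.2],"roll":0},{"linear":[0,0,0],"roll":0}]' >>log
$J '[{"linear":[-0.5,-0.255,0],"roll":0},{"linear":[-0.8,-0.408,0],"roll":0},{"linear":[-0.8,-0.408,0],"roll":0},{"linear":[-0.8,-0.408,0],"roll":0},{"linear":[-0.8,-0.408,0],"roll":0},{"linear":[-0.8,-0.408,0],"roll":0},{"linear":[-0.8,-0.408,0],"roll":0},{"linear":[-0.8,-0.408,0],"roll":0},{"linear":[-0.8,-0.408,0],"roll":0},{"linear":[-0.8,-0.408,0],"roll":0},{"linear":[-0.8,-0.408,0],"roll":0},{"linear":[-0.8,-0.408,0],"roll":0}]' -1 >>log
$J '[{"linear":[-0.5,-0.255,0],"roll":0},{"linear":[-0.1,-0.1,0],"roll":0},{"linear":[0,0,0],"roll":0},{"linear":[0,0,0],"roll":0}]'
python3 - <<'E'
from h import *
import cv2,pickle
to((.4715,-.306,.1))
c=optics.calibration('wrist');pickle.dump(c,open('w4.pkl','wb'))
cv2.imwrite("pics/w4.png",cv2.resize(optics.get_image("wrist")[:,:,::-1],(784,588),interpolation=cv2.INTER_CUBIC))
E
```

```text
time_s: 17.52
position: [0.4707, -0.2943, 0.181]
tool_rot: [[-0.324, 0.946, -0.002], [0.946, 0.324, 0.002], [0.002, -0.001, -1.0]]
ft_force: [-0.4, 0.0, 0.1]
grip_width: -0.0004
gripper_force: 0.0
17.5167 [ 0.4707 -0.2943  0.181 ] -0.00035476396826200396 units [-0.2875 -0.074   2.0241]
```

View pics/w4.png

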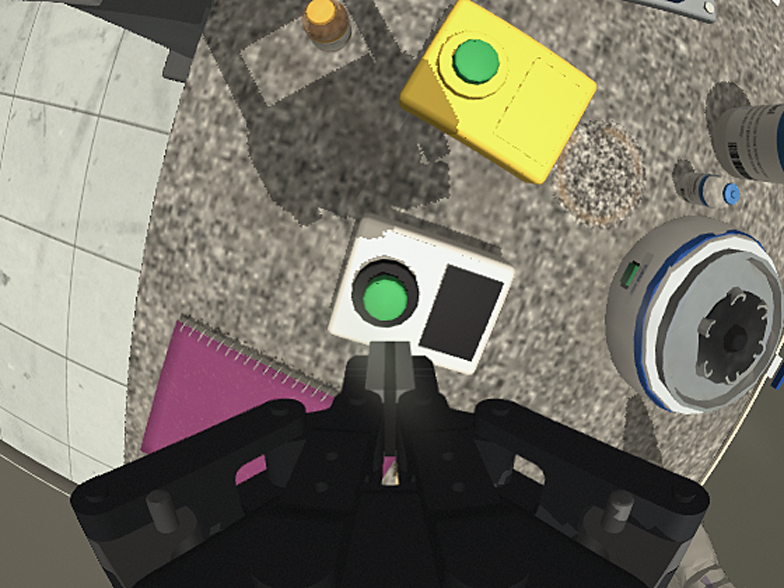

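The recorder's button is at (386,299), its black window at (461,312). The fingers are shut.

```bash
python3 - <<'E'
from h import *
import pickle
c=pickle.load(open('w4.pkl','rb'))
def fz(u,v,z):
    f=210/np.tan(np.radians(c['fov_y']/2));x,y=u/1.4-c['cx'],v/1.4-c['cy'];r=np.hypot(x,y);t=r/f
    d=c['T'][:3,:3]@np.array([x/r*np.sin(t),y/r*np.sin(t),np.cos(t)]);p=c['T'][:3,3];return p+d*(z-p[2])/d[2]
for z in(.05,.055,.06):
    b=fz(386,299,z);print(b,np.linalg.norm(fz(410,299,z)-fz(363,299,z)));to((*b[:2],.07))
E
```

```text
[ 0.4743 -0.3092  0.05  ] 0.029512843619985865
17.5667 [ 0.471  -0.2939  0.1814] -4.588350437244248e-05 units [-0.3927 -0.0446  2.7841]
[ 0.4738 -0.3077  0.055 ] 0.02897235261272094
17.5667 [ 0.471  -0.2939  0.1814] -4.588350437244248e-05 units [-0.3542 -0.0436  2.7842]
[ 0.4734 -0.3063  0.06  ] 0.028431861605455962
17.5667 [ 0.471  -0.2939  0.1814] -4.588350437244248e-05 units [-0.3158 -0.0425  2.7843]
```

```bash
J="python3 -m jog"
$J '[{"linear":[-0.2,-0.02,0.3],"roll":0},{"linear":[-0.15,-0.02,0.6],"roll":0},{"linear":[0,0,0.7],"roll":0},{"linear":[0,0,0.6],"roll":0},{"linear":[0,0,0.4],"roll":0},{"linear":[0,0,0.1],"roll":0},{"linear":[0,0,0],"roll":0}]' | grep -E "posi|ft_"
for i in 1; do $J '[{"linear":[0,0,0.1],"roll":0},{"linear":[0,0,0.1],"roll":0},{"linear":[0,0,0],"roll":0}]' | grep -E "posi|ft_"; done
$J '[{"linear":[0,0,0.05],"roll":0},{"linear":[0,0,0.05],"roll":0},{"linear":[0,0,0],"roll":0}]' | grep -E "posi|ft_"
```

```text
position: [0.4739, -0.3082, 0.0728]
ft_force: [-0.1, 0.4, -0.3]
position: [0.4742, -0.309, 0.0662]
ft_force: [-0.3, 0.5, -0.3]
position: [0.474, -0.309, 0.062]
ft_force: [-0.2, -0.6, -0.3]
```

```bash
J="python3 -m jog"
$J '[{"linear":[0,0,0.05],"roll":0},{"linear":[0,0,0.0],"roll":0}]' | grep -E "posi|ft_"
$J '[{"linear":[0,0,0.05],"roll":0},{"linear":[0,0,0.0],"roll":0}]' | grep -E "posi|ft_"
$J '[{"linear":[0,0,0.05],"roll":0},{"linear":[0,0,0.0],"roll":0}]' | grep -E "posi|ft_"
```

```text
position: [0.474, -0.3091, 0.0599]
ft_force: [-0.7, -0.1, -0.4]
position: [0.4741, -0.3092, 0.058]
ft_force: [0.7, 0.7, 1.9]
position: [0.4741, -0.3092, 0.0561]
ft_force: [-0.1, -0.5, 1.9]
```

```bash
J="python3 -m jog"
$J '[{"linear":[0,0,0.04],"roll":0},{"linear":[0,0,0.0],"roll":0}]' | grep -E "posi|ft_"
$J '[{"linear":[0,0,0.025],"roll":0},{"linear":[0,0,0.0],"roll":0}]' | grep -E "posi|ft_"
$J '[{"linear":[0,0,0.02],"roll":0},{"linear":[0,0,0.0],"roll":0}]' | grep -E "posi|ft_"
```

```text
position: [0.4742, -0.3092, 0.0545]
ft_force: [-0.5, -0.3, 3.1]
position: [0.4741, -0.3092, 0.0536]
ft_force: [-0.7, -0.2, 4.2]
position: [0.4742, -0.3092, 0.053]
ft_force: [-1.1, -0.1, 4.9]
```

```bash
J="python3 -m jog"
$J '[{"linear":[0,0,0.012],"roll":0},{"linear":[0,0,0.0],"roll":0},{"linear":[0,0,0.0],"roll":0}]' | grep -E "posi|ft_"
$J '[{"linear":[0,0,0.008],"roll":0},{"linear":[0,0,0.0],"roll":0},{"linear":[0,0,0.0],"roll":0}]' | grep -E "posi|ft_"
```

```text
position: [0.4742, -0.3092, 0.053]
ft_force: [-1.9, 1.9, 9.7]
position: [0.4742, -0.3092, 0.0529]
ft_force: [-2.9, 1.3, 11.9]
```

The button is at its stop: the force rises while the tool no longer moves. I'll lift off and check.

```bash
python3 -m jog '[{"linear":[0,0,-0.2],"roll":0},{"linear":[0,0,-0.5],"roll":0},{"linear":[0,0,-0.8],"roll":0},{"linear":[0,0,-0.8],"roll":0},{"linear":[0,0,-0.5],"roll":0},{"linear":[0,0,0],"roll":0},{"linear":[0,0,0],"roll":0},{"linear":[0,0,0],"roll":0},{"linear":[0,0,0],"roll":0}]'
python3 - <<'E'
from h import *
import cv2
a=optics.get_image("top")[150:260,200:350,::-1];b=optics.get_image("scene")[170:270,180:330,::-1]
cv2.imwrite("pics/end.png",cv2.resize(np.vstack([a,b]),None,fx=2.8,fy=2.8,interpolation=cv2.INTER_CUBIC))
E
```

```text
time_s: 20.9
position: [0.4736, -0.3086, 0.1625]
tool_rot: [[-0.324, 0.946, -0.002], [0.946, 0.324, 0.002], [0.003, -0.001, -1.0]]
ft_force: [-0.0, -0.9, 0.9]
grip_width: 0.0004
gripper_force: 0.0
```

View pics/end.png

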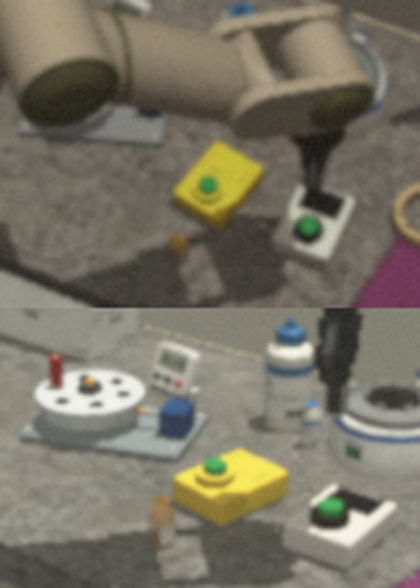

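The handle stands opposite the gauge, the button is up, the amber bottle stands as before and the robot is clear of everything.

```bash
python3 -c "
from rig import env
print(env.close_job())"
```

```text
the job is handed in; nothing more can be done
None
```

I handed the job in at about 21 s: by the felt drag the disc stands let go within about 1° of the high bulge's top, and the green button was then pressed to its stop and came back up; the hand-in gave no verdict.

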